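Switch on the chargers' supply under its yellow guard

ROBOT

A 6-joint arm with a two-finger parallel gripper is mounted at the origin on the work surface. World frame = base frame: x ahead of the robot, y to its left, z up, the work surface at z = 0. Lengths are in m, angles in degrees, forces in N, time in s.
With the tool pointing down it reaches from about 0.325 to 0.85 m from the base axis. Payload 4.4 kg.
Tool frame: the origin (TCP) lies at the centre of the arm's flange, where the gripper is bolted on; the fingertips stand 199 mm ahead of it and the grasp point (between the pads) lies 180 mm ahead of it; z points along the fingers, y is the line along which they close (so a half turn about z gives the same grasp; the last joint's range is limited). The gripper opens to 94 mm and grips with 3 to 60 N. Pads are 16 mm wide; open, the fingers measure 119 mm over their backs; the gripper's body (75 mm by 177 mm) begins 78 mm behind the grasp point.
Start: joints at [-71.878, 11.837, 88.321, -0, 79.842, -8.623], TCP at [0.259, -0.513, 0.405] pointing down, gripper open.
Joint ranges: [-156.59, 156.59], [-49.26, 127.26], [12.9, 141.05], [-63.56, 243.56], [4.71, 150.69], [-161.64, 161.64]. Speed limits (degrees/s): [159.86, 159.86, 180, 180, 180, 180].

INTERFACE

Orientations are given as [roll, pitch, yaw] about the fixed x, y, z axes, in that order (R = Rz(yaw) Ry(pitch) Rx(roll)).
In Python, from cell import get_obs, grab_frame, close_job gives the robot as it stands. The module is installed in compiled form; this text tells all that it offers.
- The arm moves only by the tool apply_moves, never from a script. Its arguments are lists of equal length, an entry for each row: "xyz": the shift along the tool's x, y, z in mm, a list of three; "yaw": the turn about the tool's z in rad; "jaw": the gripper command: -1 is fully open, 1 is shut, values between are in proportion. In form: {"xyz": [[tx, ty, tz], ...], "yaw": [yaw, ...], "jaw": [jaw, ...]}. A call has 1 to 20 rows; each row is the pose to reach, as a shift and turn from the pose commanded when the call began, along the tool's axes at that moment; what a row does not reach only later rows make up. A row lasts 1/12 s, in which the tool goes at most 41.7 mm and 7.16 degrees, less where a joint would pass 70% of its speed; a pose out of reach is approached as far as the arm can. A call with a gripper value outside its range is refused whole. The fingers move at their own pace and stop on an object; "newtons" is the grip in N (left out, the last holds). Time passes only in rows, so rows that repeat a pose let the fingers close. It gives the time, the measured TCP pose, the force, the opening and the grip force at its end, in the units of the state.
- get_obs(): the state, without advancing time (a new reading comes with each control period).
- grab_frame(name): name is "scene" or "top" or "wrist"; returns a dict with "color" (384x512x3 uint8, red, green, blue), "fx", "fy", "cx", "cy" (pixels), "R" (3x3) and "t" (3): a world point X has camera coordinates R X + t; the wrist camera has in their place "hand_eye" (4x4, takes a point from camera to tool coordinates, whose origin is the TCP and whose axes are the flange's). Camera axes: x right, y down, z forward; pixel columns grow to the right and rows downward; lengths in m; the calibration is good to about 2 mm. The wrist camera is an equidistant fisheye: a pixel r from the principal point sees the ray r / f radians off the axis. A picture is of the moment at which its call begins: read the wrist's pose just before it. There is no depth.
- close_job(): hands the job in; it is judged then, once.
The state is a dict: "clock": time; "qpos": joint angles; "joint_velocities": joint speeds; "effort": joint torques, N m; "position": TCP position; "tool_rot": TCP orientation; "wrist_force": force on the tool from outside, world axes, zero at the start; "moment": the same for the moment, N m; "opening": finger opening in m; "grasp_force": force on a finger pad.
Only numpy, scipy, OpenCV 4.12 (cv2) and the standard library are available. Lean on these libraries where they do the work, as an engineer would, in place of code of your own. Each camera call takes 0.05 s, during which the arm holds its last target. There are 200 camera calls.

TASK

Switch on the battery chargers' supply: push the yellow guard up by its lip with a finger, flip the toggle beneath it over to on (away from the lip, towards the hinge) while the guard is up, then take the finger away and let the guard drop shut over it. Only touch and push, gently: do not pinch or force the guard or the toggle. Leave the red-guarded saw switch off with its guard shut, and do not disturb the things standing about.

Things in the scene. Friction and masses are not known exactly. Their poses are not given: they have to be found in the camera images.
- charger_box: grey steel outlet box of the battery chargers, fixed, 160 x 110 x 80 mm high, flange foot 134 mm wide. Origin on the bench under the toggle's pivot (pivot z 88 mm); x points from the guard's lip end to its hinge end (away from the robot, turned up to 0.3), z up. Case x -36 to +124 mm, flat top z 80 mm; lamp, outlets and a plug-in charger (to z 133 mm) behind x 54 mm
- charger_guard (a joint): yellow guard over the toggle of the battery chargers, 64 mm wide, 58 mm inside its cheeks; rad, 0 shut, 1.3 fully up; hinge line along the box's y at point charger_hinge. Shut: top 126 mm above the bench, front wall at box x -34 mm, reaching down to the case top. A light spring and its weight always close it (under 1 N at the lip): it falls shut as soon as nothing holds it
- charger_lip (a point): middle of the front edge of the yellow guard's finger lip (moves with it). Lip 64 mm wide, 3 mm thick, edge bead 5 mm thick; it runs 23 mm out from the foot of the guard's front wall, beyond the front of the case, with free space beneath. Shut: box x -59 mm, 92 mm above the bench, 89 mm from the hinge line
- charger_cover: the yellow guard's moulded cover, the part that swings (it carries the lip); origin in the middle of the hinge line; shut, its axes are those of the box
- charger_hinge (a point): middle of the yellow guard's hinge line, at box x +30 mm, z 88 mm, fixed to the box
- charger_toggle (a joint): toggle under the yellow guard; rad, 0 = off, leaning to the lip end (red dot), 0.8 = on, leaning to the hinge end (green dot); upright at 0.4. It snaps over centre to either end; about 2.5 N at its end moves it
- charger_bat (a point): centre of the rounded end of the steel toggle lever, 23.5 mm from its pivot; lever 10 mm thick there, its end reaches 5 mm further. Off: box x -9 mm, 110 mm above the bench; on: box x +9 mm, same height
- saw_box: grey steel outlet box of the saw bench, fixed, 160 x 110 x 80 mm high, flange foot 134 mm wide. Origin on the bench under the toggle's pivot (pivot z 88 mm); x points from the guard's lip end to its hinge end (away from the robot, turned up to 0.3), z up. Case x -36 to +124 mm, flat top z 80 mm; lamp and outlets behind x 54 mm
- saw_guard (a joint): red guard over the toggle of the saw bench, 64 mm wide, 58 mm inside its cheeks; rad, 0 shut, 1.3 fully up; hinge line along the box's y at point saw_hinge. Shut: top 126 mm above the bench, front wall at box x -34 mm, reaching down to the case top. A light spring and its weight always close it (under 1 N at the lip): it falls shut as soon as nothing holds it
- saw_lip (a point): middle of the front edge of the red guard's finger lip (moves with it). Lip 64 mm wide, 3 mm thick, edge bead 5 mm thick; it runs 23 mm out from the foot of the guard's front wall, beyond the front of the case, with free space beneath. Shut: box x -59 mm, 92 mm above the bench, 89 mm from the hinge line
- saw_cover: the red guard's moulded cover, the part that swings (it carries the lip); origin in the middle of the hinge line; shut, its axes are those of the box
- saw_hinge (a point): middle of the red guard's hinge line, at box x +30 mm, z 88 mm, fixed to the box
- saw_toggle (a joint): toggle under the red guard; rad, 0 = off, leaning to the lip end (red dot), 0.8 = on, leaning to the hinge end (green dot); upright at 0.4. It snaps over centre to either end; about 2.5 N at its end moves it
- saw_bat (a point): centre of the rounded end of the steel toggle lever, 23.5 mm from its pivot; lever 10 mm thick there, its end reaches 5 mm further. Off: box x -9 mm, 110 mm above the bench; on: box x +9 mm, same height
- battery_pack: black and lime slide-in battery pack, 115 x 74 x 62 mm; loose bystander, to be left alone; origin on the bench under its middle
- screwdriver: orange-handled screwdriver lying on the bench; loose bystander, to be left alone; origin on the bench under its middle
- tape_measure: yellow tape measure, 78 x 42 x 70 mm high; loose bystander, to be left alone; origin on the bench under its middle
- spray_can: blue spray can, 66 mm across, 195 mm high; loose bystander, to be left alone; origin on the bench under its middle
- screw_jar: jar of screws, 72 mm across, 85 mm high; loose bystander, to be left alone; origin on the bench under its middle
- drill: lime-green cordless drill lying on its side, about 260 x 210 x 60 mm high; loose bystander, to be left alone; origin on the bench under its motor housing
- wrench: steel spanner lying on the bench; loose bystander, to be left alone; origin on the bench under its middle
Mind the look-alikes: they are no part of the job. Leave any blue or purple look-alike of the saw_box alone.

How it is judged:
By the outcome, as a careful person would: the job done as asked, in the order asked, and still so for the second after the job is handed in, with the robot touching nothing.
It also fails if it takes over 42 s, if anything falls off the work surface, if the arm or the gripper's body presses on something with over 40 N, if the wrist force passes 120 N, or if a joint passes its speed limit or range.

## Working session

There is one attempt and no reset: what is moved stays moved. The work goes in short steps, Python scripts to look and compute and a tool call to move; the robot and the scene stay as the last step left them, time stands still between calls to the robot, and variables do not carry over. Pictures are saved under pics/ and viewed, at most 10 in all, crops included, and the job is handed in when it is done.

Besides the shell and the picture viewer there is one more tool, called after "Request:" as name([rows], argument=value, ...), one row to a line, values as JSON. apply_moves: Moves the arm, as the interface text tells. Its arguments: {"type":"object","properties":{"xyz":{"type":"array","items":{"type":"array","items":{"type":"number"}}},"yaw":{"type":"array","items":{"type":"number"}},"jaw":{"type":"array","items":{"type":"number"}},"newtons":{"type":"number"}},"required":["xyz","yaw","jaw"]}

```bash
mkdir -p pics; python3 - <<'E'
from cell import *
import cv2,numpy as np
o=get_obs();print(o)
a=[]
for n in("scene","top"):
    f=grab_frame(n);a.append(f['color']);np.savez(n+'.npz',**{k:np.array(v) for k,v in f.items()})
    print(n,f['fx'],f['cx'],f['cy'],np.round(f['R'],3).tolist(),np.round(f['t'],3))
    cv2.imwrite(f'pics/{n}.png',cv2.resize(f['color'][:,:,::-1],(800,600),interpolation=cv2.INTER_CUBIC))
E
```

```text
{'clock': 0.0, 'qpos': array([-7.18765583e+01,  1.18853433e+01,  8.84020032e+01, -1.24681234e-03,
        7.98400500e+01, -8.62238455e+00]), 'joint_velocities': array([ 0.01427187, -0.07126586, -0.07473085, -0.00117582,  0.0644902 ,
        0.12169472]), 'effort': array([-1.63229881e-03, -3.70886886e+01, -2.81414026e+01,  6.97628735e-02,
        3.61879519e-02, -1.76509348e-04]), 'position': array([ 0.25865411, -0.51315579,  0.4035026 ]), 'tool_rot': array([-1.79873859e+02, -1.78865736e-02,  2.67460278e+01]), 'wrist_force': array([-0.02299344,  0.61736194,  0.37164598]), 'moment': array([0.02273206, 0.00551145, 0.01646385]), 'grasp_force': 0.0, 'opening': 0.0939310774349809}
scene 464.07110642164963 262.70211267471905 190.2137349837641 [[0.507, 0.861, -0.023], [0.513, -0.323, -0.795], [-0.692, 0.392, -0.606]] [-0.226 -0.162  1.833]
top 434.9691181939154 258.5863073572453 192.23601559881098 [[-0.028, -1.0, -0.004], [-0.979, 0.028, -0.203], [0.203, -0.001, -0.979]] [0.002 0.482 1.622]
```

View pics/scene.png

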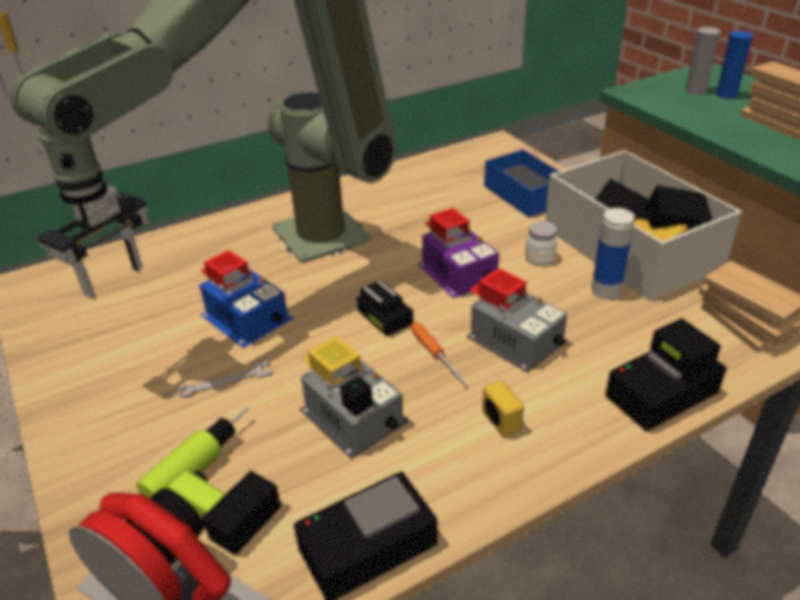

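View pics/top.png

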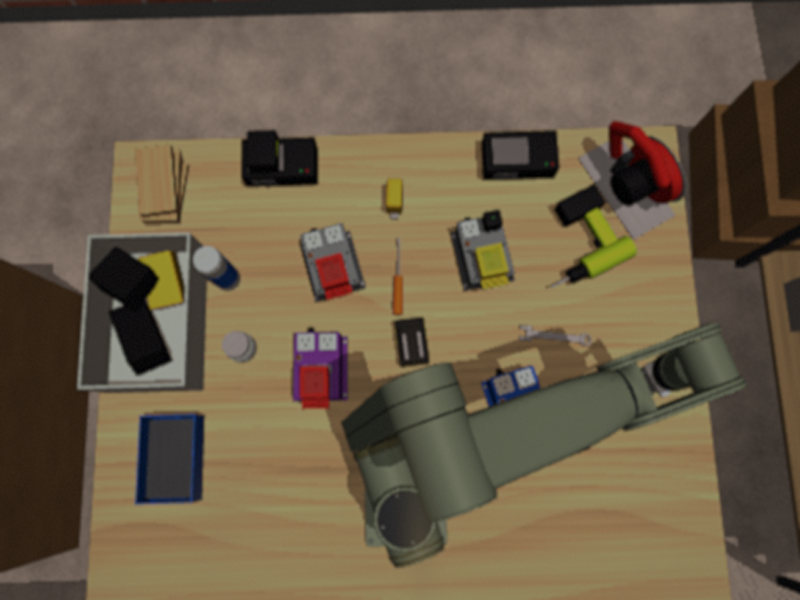

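Possible targets, in scene / top view pixels:
- **Yellow guard on grey box:** (333,358) / (490,262).
- **Red guard on grey box (saw):** (500,288) / (332,272).
- **Red guard on purple box:** (448,225) / (315,385).
- **Red guard on blue box:** (227,268) / (510,385).
- **Other yellow things:** the tape measure (503,408) / (395,195) and an item in the bin.

I choose the yellow guard on the grey box that has the plug-in charger. Next I'll take a close crop and measure it.

```bash
cat > h.py <<'E'
import numpy as np,cv2
from scipy.spatial.transform import Rotation as Ro
def ray(f,u,v,z):
    d=np.array([(u-f['cx'])/f['fx'],(v-f['cy'])/f['fy'],1]);R=f['R'];c=-R.T@f['t'];w=R.T@d
    return c+w*(z-c[2])/w[2]
def proj(f,X):
    p=f['R']@np.asarray(X)+f['t'];return np.array([f['fx']*p[0]/p[2]+f['cx'],f['fy']*p[1]/p[2]+f['cy']])
E
python3 - <<'E'
from h import *
ims=[]
for n,c in(("top",(487/800*512,255/600*384)),("scene",(345/800*512,390/600*384))):
    f=np.load(n+'.npz');f={k:f[k] for k in f};im=f['color']
    h=cv2.cvtColor(im,cv2.COLOR_RGB2HSV);m=cv2.inRange(h,(20,130,70),(32,255,255))
    n_,l,s,ce=cv2.connectedComponentsWithStats(m)
    for i in range(1,n_):
        if s[i,4]>60 and np.hypot(*(ce[i]-c))<45:
            cn=cv2.findContours((l==i).astype('uint8'),0,1)[0][0]
            r=cv2.minAreaRect(cn);b=cv2.boxPoints(r);print(n,s[i],ce[i],r)
            for p in b:print(p,ray(f,*p,.126).round(4),ray(f,*p,.092).round(4))
    x,y=int(c[0]),int(c[1]);ims.append(cv2.resize(im[y-40:y+40,x-40:x+40,::-1],(400,400),interpolation=cv2.INTER_CUBIC));print(x-40,y-40)
cv2.imwrite('pics/crop.png',np.hstack(ims))
E
```

```text
top [304 156  22  29 476] [314.6407563  170.11764706] ((314.5946044921875, 170.0675506591797), (27.290231704711914, 18.577085494995117), 80.53767395019531)
[303.18918 158.13512] [ 0.5906 -0.1812  0.126 ] [ 0.6003 -0.1849  0.092 ]
[321.51352 155.08107] [ 0.6004 -0.2499  0.126 ] [ 0.6104 -0.2552  0.092 ]
[326.00003 181.99998] [ 0.4971 -0.2605  0.126 ] [ 0.5049 -0.266   0.092 ]
[307.6757  185.05403] [ 0.4876 -0.1926  0.126 ] [ 0.4951 -0.1966  0.092 ]
271 123
scene [194 215  37  31 615] [211.88130081 228.43739837] ((212.83824157714844, 230.3970489501953), (27.268274307250977, 32.92772674560547), 59.036251068115234)
[191.70589 227.17645] [ 0.5344 -0.2765  0.126 ] [ 0.4972 -0.2646  0.092 ]
[219.94118 210.23529] [ 0.5102 -0.1779  0.126 ] [ 0.4721 -0.162   0.092 ]
[233.9706  233.61765] [ 0.6193 -0.1896  0.126 ] [ 0.5854 -0.1741  0.092 ]
[205.7353 250.5588] [ 0.6378 -0.282   0.126 ] [ 0.6047 -0.2703  0.092 ]
180 209
```

View pics/crop.png

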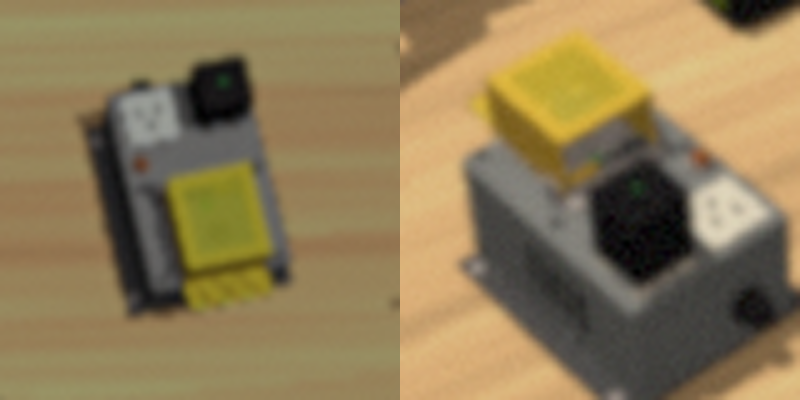

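The crop confirms the choice. It shows the yellow guard with its striped lip at the near end, the plug-in charger behind it, and a grey box. In the top crop the lip front corners are at about (188,310) and (272,294), and the cover top corners are at (168,180), (252,163), (272,262) and (185,278).

```bash
python3 - <<'E'
from h import *
f=np.load('top.npz');f={k:f[k] for k in f}
P=lambda x,y,z:ray(f,271+x/5,123+y/5,z)
l,r=P(188,311,.092),P(272,294,.092);print(l,r,(l+r)/2)
c=[P(*p,.126) for p in((168,180),(252,163),(272,262),(185,278))]
for a in c:print(a.round(4))
for a,b in((c[3],c[0]),(c[2],c[1])):
    d=b-a;print(np.degrees(np.arctan2(d[1],d[0])),np.linalg.norm(d))
for a,b in((c[3],c[2]),(c[0],c[1]),(l,r)):
    d=a-b;print(np.degrees(np.arctan2(-d[0],d[1])),np.linalg.norm(d))
from cell import *
f=grab_frame('wrist');print(f['hand_eye'],f['fx'],f['cx'],f['cy'])
E
```

```text
[ 0.49443837 -0.20005913  0.092     ] [ 0.50568844 -0.26380525  0.092     ] [ 0.50006341 -0.23193219  0.092     ]
[ 0.5871 -0.1862  0.126 ]
[ 0.5984 -0.2494  0.126 ]
[ 0.5222 -0.2598  0.126 ]
[ 0.5119 -0.1951  0.126 ]
6.685505109259226 0.07572558133806952
7.766808694225167 0.07695519835096157
9.002649883488756 0.06555655473584975
10.139967985987619 0.06416730770453642
10.008638551372991 0.06473122866549591
[[ 1.48048526e-03 -9.68986561e-01 -2.47108990e-01  7.02100475e-02]
 [ 9.99998826e-01  1.53228586e-03 -1.73238616e-05 -3.93716501e-04]
 [ 3.95428199e-04 -2.47108674e-01  9.68987692e-01  2.01126536e-02]
 [ 0.00000000e+00  0.00000000e+00  0.00000000e+00  1.00000000e+00]] 297.3186396354542 257.15874037680567 194.73740224972772
```

Request:
apply_moves([
  [309,-153,0],
  [309,-153,0],
  [309,-153,0],
  [309,-153,0],
  [309,-153,0],
  [309,-153,0],
  [309,-153,0],
  [309,-153,0],
  [309,-153,0],
  [309,-153,0],
  [309,-153,0],
  [309,-153,0],
  [309,-153,0],
  [309,-153,0],
], yaw=[0.31,0.31,0.31,0.31,0.31,0.31,0.31,0.31,0.31,0.31,0.31,0.31,0.31,0.31], jaw=[1,1,1,1,1,1,1,1,1,1,1,1,1,1], newtons=10)

```text
clock: 1.32
position: [0.4652, -0.239, 0.4045]
tool_rot: [180.0, 0.0, 8.9]
wrist_force: [0.4, -0.6, -1.1]
opening: 0.004
grasp_force: 0.0
```

```bash
python3 - <<'E'
from h import *
from cell import *
o=get_obs();f=grab_frame('wrist');print(o['clock'],o['position'],o['tool_rot'],o['wrist_force'],o['opening'])
np.savez('w1.npz',pos=o['position'],rot=o['tool_rot'],**{k:np.array(v) for k,v in f.items()})
cv2.imwrite('pics/w1.png',cv2.resize(f['color'][:,:,::-1],(800,600),interpolation=cv2.INTER_CUBIC))
E
```

```text
1.3167 [ 0.465175   -0.23897224  0.40454197] [1.79997071e+02 1.78560525e-02 8.85570481e+00] [ 0.4431529  -0.57327568 -1.11907062] 0.003982846468485668
```

View pics/w1.png

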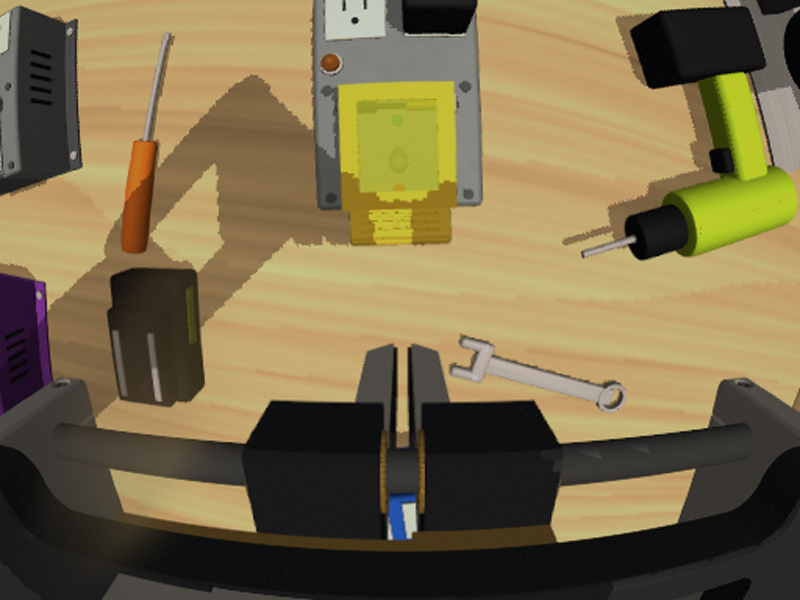

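The wrist view shows the lip's front edge running from (350,244) to (452,243), which lines up with the closed fingers at (402,345). The toggle shows through the guard at (399,158), leaning to the red dot.

```bash
cat >> h.py <<'E'
def wray(f,u,v,z):
    x,y=u-f['cx'],v-f['cy'];r=np.hypot(x,y);t=r/f['fx']
    d=np.array([x/r*np.sin(t),y/r*np.sin(t),np.cos(t)]);H=f['hand_eye'];T=Ro.from_euler('xyz',f['rot'],degrees=True).as_matrix()
    c=T@H[:3,3]+f['pos'];w=T@H[:3,:3]@d;return c+w*(z-c[2])/w[2]
E
python3 - <<'E'
from h import *
f=np.load('w1.npz');f={k:f[k] for k in f};T=Ro.from_euler('xyz',f['rot'],degrees=True).as_matrix()
for n,p,z in(('lipL',(350,244),.092),('lipR',(452,243),.092),('caseL',(317,208),.08),('caseR',(482,206),.08),('caseLb',(314,20),.08),('caseRb',(479,20),.08),('wallL',(345,207),.126),('wallR',(457,206),.126),('topL',(339,88),.126),('topR',(456,82),.126),('tip',(403,345),.2055)):
    X=wray(f,p[0]*.64,p[1]*.64,z);print(n,X.round(4),'tool mm',(1e3*T.T@(X-f['pos'])).round(1))
E
```

```text
lipL [ 0.4946 -0.2011  0.092 ] tool mm [ 35.  -32.9 312.5]
lipR [ 0.5053 -0.2649  0.092 ] tool mm [ 35.7  31.8 312.5]
caseL [ 0.5136 -0.1749  0.08  ] tool mm [ 57.8 -55.9 324.5]
caseR [ 0.5317 -0.2819  0.08  ] tool mm [ 59.2  52.6 324.5]
caseLb [ 0.6416 -0.1521  0.08  ] tool mm [187.8 -58.7 324.5]
caseRb [ 0.6581 -0.2605  0.08  ] tool mm [187.4  51.  324.5]
wallL [ 0.5194 -0.1985  0.126 ] tool mm [ 59.9 -31.6 278.5]
wallR [ 0.5296 -0.2599  0.126 ] tool mm [ 60.6  30.6 278.5]
topL [ 0.5857 -0.1849  0.126 ] tool mm [127.5 -34.9 278.5]
topR [ 0.599  -0.2482  0.126 ] tool mm [130.9  29.8 278.5]
tip [ 0.4725 -0.2384  0.2055] tool mm [  7.4   0.5 199. ]
```

Request:
apply_moves([
  [0,-1,40],
  [0,-1,80],
  [0,-1,120],
  [0,-1,150],
  [0,-1,160],
  [0,-1,160],
  [8,-1,160],
  [16,-1,160],
  [20,-1,160],
  [22,-1,160],
  [22,-1,160],
  [22,-1,160],
], yaw=[-0.02,-0.02,-0.02,-0.02,-0.02,-0.02,-0.02,-0.02,-0.02,-0.02,-0.02,-0.02], jaw=[1,1,1,1,1,1,1,1,1,1,1,1])

```text
clock: 2.37
position: [0.4879, -0.2334, 0.2456]
tool_rot: [179.9, -0.1, 10.2]
wrist_force: [-1.2, -0.2, -0.1]
opening: 0.0006
grasp_force: 0.0
```

```bash
python3 - <<'E'
from h import *
from cell import *
o=get_obs();f=grab_frame('wrist');print(o['clock'],o['position'],o['tool_rot'],o['wrist_force'],o['opening'])
np.savez('w2.npz',pos=o['position'],rot=o['tool_rot'],**{k:np.array(v) for k,v in f.items()})
cv2.imwrite('pics/w2.png',cv2.resize(f['color'][:,:,::-1],(800,600),interpolation=cv2.INTER_CUBIC))
E
```

```text
2.3667 [ 0.48792525 -0.23337808  0.24556836] [ 1.79930242e+02 -6.01754640e-02  1.01674240e+01] [-1.22735896 -0.20444076 -0.0969696 ] 0.0006452483211682171
```

View pics/w2.png

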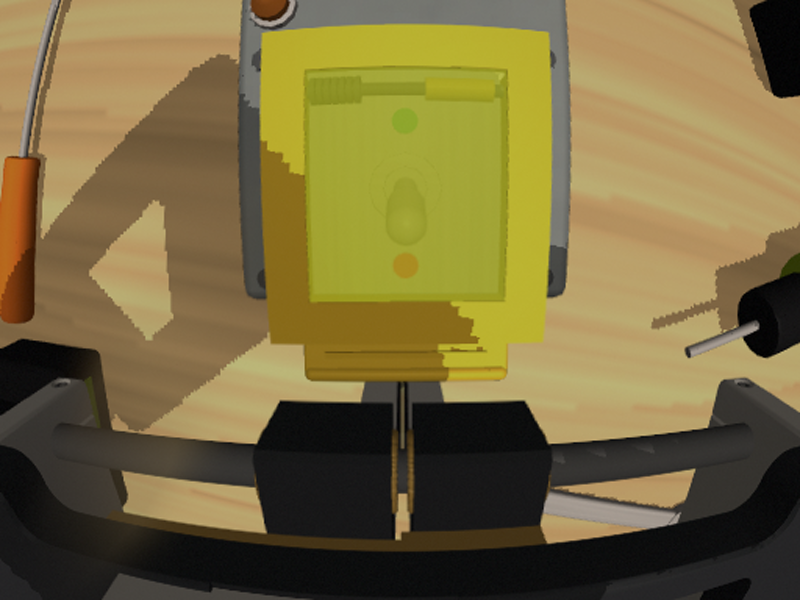

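The finger is lined up just in front of the lip edge (row 380), the toggle is at (405,215) and off, and the fingers are centred. Next I'll creep forward into contact.

Request:
apply_moves([
  [2,0,0],
  [4,0,0],
  [5,0,0],
  [6,0,0],
  [6,0,0],
], yaw=[0,0,0,0,0], jaw=[1,1,1,1,1])

```text
clock: 2.83
position: [0.4921, -0.2325, 0.2441]
tool_rot: [-179.9, 0.3, 10.2]
wrist_force: [-6.6, -1.4, 3.0]
opening: 0.0006
grasp_force: 3.2
```

Request:
apply_moves([
  [0,0,-2],
  [0.5,0,-5],
  [1,0,-9],
  [2,0,-13],
  [3,0,-18],
  [3,0,-18],
], yaw=[0,0,0,0,0,0], jaw=[1,1,1,1,1,1])

```text
clock: 3.33
position: [0.4948, -0.2321, 0.2624]
tool_rot: [-179.9, 0.3, 10.2]
wrist_force: [-8.0, -3.1, 2.4]
opening: 0.0006
grasp_force: 3.8
```

```bash
python3 - <<'E'
from h import *
from cell import *
o=get_obs();f=grab_frame('wrist');print(o['clock'],o['position'],o['tool_rot'],o['wrist_force'],o['opening'])
cv2.imwrite('pics/w3.png',cv2.resize(f['color'][:,:,::-1],(512,384)))
E
```

```text
3.3333 [ 0.49475676 -0.23207326  0.26240816] [-179.92747101    0.3381726    10.15326309] [-8.01982297 -3.14984029  2.39515765] 0.0005838821545475636
```

View pics/w3.png

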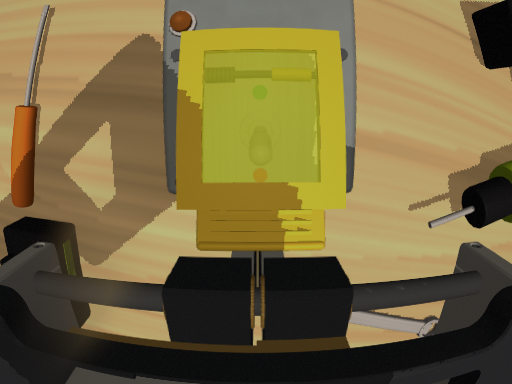

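The case shrank by 8 % as the camera rose, but the lip stayed the same width (128 px, row 248). So the lip is riding up with the finger, and I'll continue along the arc.

Request:
apply_moves([
  [1.2,0,-4],
  [2.6,0,-8],
  [4.3,0,-12.5],
  [6,0,-16.7],
  [8,0,-20.7],
  [10.2,0,-24.5],
  [12.6,0,-28.3],
  [15.2,0,-32],
  [18,0,-35.5],
  [21,0,-39],
  [24,0,-42],
  [27,0,-45],
  [27,0,-45],
], yaw=[0,0,0,0,0,0,0,0,0,0,0,0,0], jaw=[1,1,1,1,1,1,1,1,1,1,1,1,1])

```text
clock: 4.47
position: [0.5232, -0.2271, 0.3084]
tool_rot: [180.0, -0.0, 10.1]
wrist_force: [-2.1, -0.3, 1.8]
opening: 0.0006
grasp_force: 1.2
```

```bash
python3 - <<'E'
from h import *
from cell import *
o=get_obs();f=grab_frame('wrist');print(o['clock'],o['position'],o['tool_rot'],o['wrist_force'],o['opening'])
s=grab_frame('scene')['color'][200:296,165:293]
cv2.imwrite('pics/w4.png',np.hstack([f['color'][:,:,::-1][:,100:400],cv2.resize(s[:,:,::-1],(500,384),interpolation=cv2.INTER_CUBIC)]))
E
```

```text
4.4667 [ 0.52322853 -0.2271427   0.30840651] [ 1.79963970e+02 -4.60695468e-02  1.01333584e+01] [-2.05361734 -0.26024033  1.82773055] 0.0006347208693927529
```

View pics/w4.png

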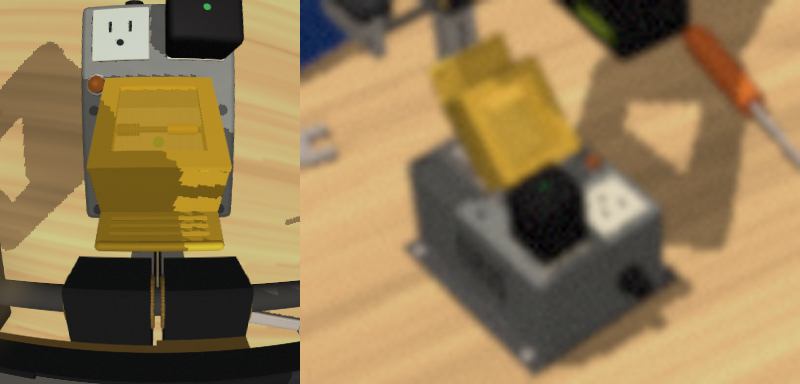

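The guard is about 0.8 rad up and resting on the finger with a light force. I'll go a bit further up, then lower the fingertip in front of the toggle.

Request:
apply_moves([
  [3,0,-2.5],
  [6,0,-5],
  [9,0,-6.5],
  [10,0,-5],
  [10,0,-2],
  [10,0,1],
  [10,0,4],
  [10,0,7],
  [10,0,7],
], yaw=[0,0,0,0,0,0,0,0,0], jaw=[1,1,1,1,1,1,1,1,1])

```text
clock: 5.32
position: [0.5323, -0.2251, 0.2994]
tool_rot: [-179.9, 0.1, 10.1]
wrist_force: [-1.7, 0.4, -0.2]
opening: 0.0002
grasp_force: 0.4
```

Request:
apply_moves([
  [3,0,0],
  [6,0,0],
  [9,0,0],
  [11,0,0],
  [11,0,0],
], yaw=[0,0,0,0,0], jaw=[1,1,1,1,1])

```text
clock: 5.73
position: [0.5441, -0.2235, 0.3011]
tool_rot: [179.9, -0.1, 10.1]
wrist_force: [-1.2, -0.4, 0.4]
opening: 0.0007
grasp_force: 0.8
```

Request:
apply_moves([
  [2,0,0],
  [4,0,0],
  [5,0,0],
  [5,0,0],
], yaw=[0,0,0,0], jaw=[1,1,1,1])

```text
clock: 6.07
position: [0.5488, -0.2223, 0.3006]
tool_rot: [-180.0, -0.0, 10.1]
wrist_force: [-1.9, -0.2, 1.7]
opening: 0.0006
grasp_force: 0.5
```

```bash
python3 - <<'E'
from h import *
from cell import *
o=get_obs();f=grab_frame('wrist');print(o['clock'],o['position'],o['tool_rot'],o['wrist_force'],o['opening'])
s=grab_frame('scene')['color'][200:296,165:293]
cv2.imwrite('pics/w5.png',np.hstack([f['color'][:,:,::-1][:,100:400],cv2.resize(s[:,:,::-1],(500,384),interpolation=cv2.INTER_CUBIC)]))
E
```

```text
6.0667 [ 0.54879826 -0.222283    0.3005916 ] [-1.79996870e+02 -3.07359344e-02  1.01459533e+01] [-1.8520342  -0.1566717   1.70193853] 0.0005758253347181107
```

View pics/w5.png

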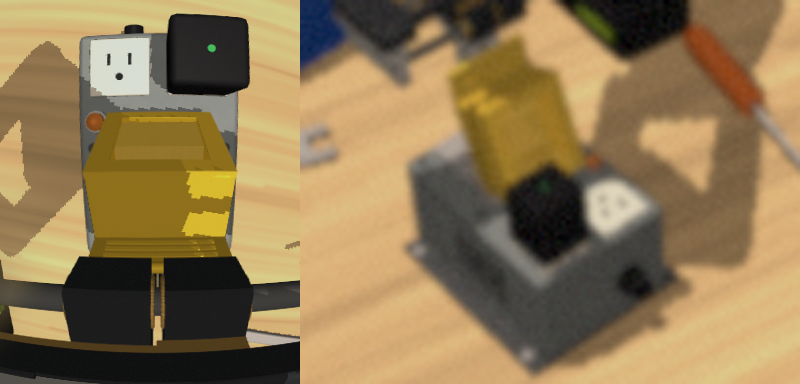

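Request:
apply_moves([
  [1.5,0,0],
  [2.5,0,0],
  [2.5,0,0],
], yaw=[0,0,0], jaw=[1,1,1])

```text
clock: 6.42
position: [0.5506, -0.222, 0.3003]
tool_rot: [-180.0, 0.1, 10.1]
wrist_force: [-3.1, -0.6, 1.1]
opening: 0.0008
grasp_force: 1.6
```

Request:
apply_moves([
  [-15,0,0],
  [-40,0,0],
  [-75,0,0],
  [-110,0,0],
  [-110,0,-60],
  [-110,0,-100],
  [-110,0,-100],
  [-110,0,-100],
], yaw=[0,0,0,0,0,0,0,0], jaw=[1,1,1,1,1,1,1,1])

```text
clock: 7.08
position: [0.4439, -0.2424, 0.4067]
tool_rot: [179.5, -0.5, 10.1]
wrist_force: [0.3, -0.2, 0.5]
opening: 0.0007
grasp_force: 0.0
```

```bash
python3 - <<'E'
from h import *
from cell import *
o=get_obs();f=grab_frame('wrist');print(o['clock'],o['position'],o['wrist_force'])
g=grab_frame('scene')['color'];s=g[200:296,165:293]
print(np.abs(g.astype(int)-np.load('scene.npz')['color']).sum(2).__gt__(90).nonzero()[0].size)
cv2.imwrite('pics/w6.png',np.hstack([f['color'][:,:,::-1][:,100:400],cv2.resize(g[:,:,::-1],(500,384))]))
E
```

```text
7.0833 [ 0.44394916 -0.24238218  0.40667179] [ 0.30946277 -0.19511699  0.47449884]
19331
```

View pics/w6.png

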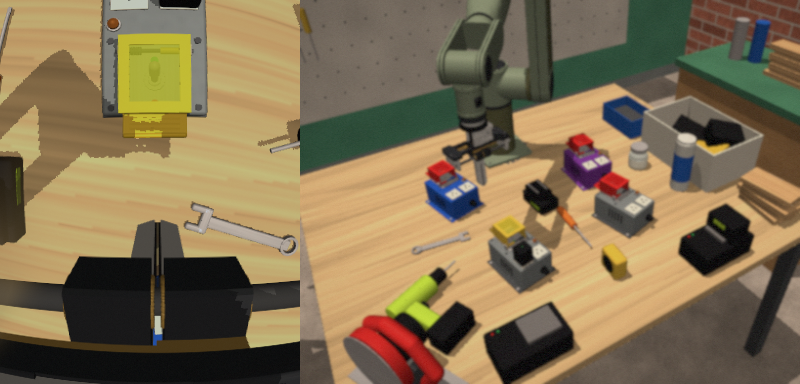

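The guard is shut again and the bystanders are where they were. I'll zoom in on the toggle.

```bash
python3 - <<'E'
import cv2
a=cv2.imread('pics/w6.png')[0:150,80:230];cv2.imwrite('pics/z.png',cv2.resize(a,(600,600),interpolation=cv2.INTER_CUBIC))
E
```

```text
(no output)
```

View pics/z.png

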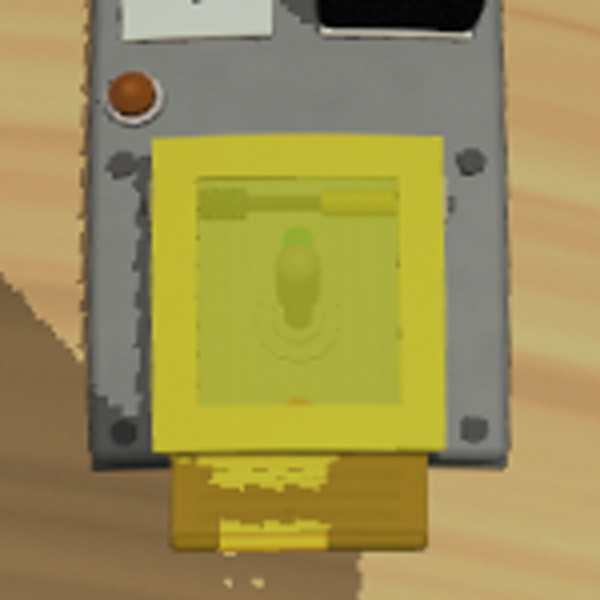

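The toggle at (298,275) now leans to the green dot at (298,238), so it is on. The guard is shut, with its lip at (300,500), and the robot is clear.

```bash
python3 -c "
from cell import *
print(close_job())"
```

```text
the job is handed in; nothing more can be done
None
```

The battery chargers' supply is on and its yellow guard has dropped shut over the toggle; the robot is clear, and the saw switch and the loose items were left alone.

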